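# Unlock and hold up the lap machine's guard

### The arm

A 6-joint arm with a two-finger parallel gripper is mounted at the origin on the work surface. World frame = base frame: x ahead of the robot, y to its left, z up, the work surface at z = 0. Lengths are in m, angles in rad, forces in N, time in s.
With the tool pointing down it reaches from about 0.375 to 0.9 m from the base axis. Payload 3.1 kg.
Tool frame: the origin (TCP) lies midway between the tips of the shut fingers; the grasp point (between the pads) lies robot.grip_depth behind it (robot.grip_depth is the distance from the TCP to the grasp point, in m); z points along the fingers, y is the line along which they close (so a half turn about z gives the same grasp; the last joint's range is limited). The gripper opens to 87 mm and grips with 3 to 60 N. Pads are 19 mm wide; open, the fingers measure 117 mm over their backs; the gripper's body (75 mm by 190 mm) begins 51 mm behind the grasp point.
Start: joints at [0.98, 0.527, 1.433, -0, 1.181, -0.178], TCP at [0.251, 0.572, 0.223] pointing down, gripper open.
Joint ranges: [-3.08, 3.08], [-0.75, 2.2], [0.22, 2.44], [-1.43, 4.57], [0, 2.65], [-2.85, 2.85]. Speed limits (rad/s): [2.79, 2.79, 3.14, 3.14, 3.14, 3.14].

### API

Orientations are given as a unit quaternion [x, y, z, w].
In Python, from rig import robot, vision, probe_bus gives the robot as it stands (robot), with the cameras (vision) and the readings (probe_bus).
- The arm moves only by the tool jog_arm, called after "Emit:" by a JSON object that holds its "op" and its "data". Schema: {"type":"object","properties":{"increments":{"type":"array","items":{"type":"array","items":{"type":"array","items":{"type":"number"},"minItems":4,"maxItems":4},"minItems":1,"maxItems":20},"minItems":1,"maxItems":1},"jaw":{"type":"number"},"clamp_n":{"type":"number"},"only":{"type":"string"},"quiet":{"type":"boolean"},"lines":{"type":"string"}},"required":["increments"],"additionalProperties":false}. increments is a list that holds a single list of rows (three levels of brackets), with 1 to 20 rows, each of 4 numbers: dx, dy, dz in fractions of the full range, 1 being 0.4 m, then a turn about the tool's z in parts of the range, where 1.0 means pi/2 rad; each row shifts and turns the commanded pose from where the row before left it, along the tool's axes as they then stand; what a row does not reach is not made up. A row lasts 1/12 s, in which the tool goes at most 0.0417 m and 0.125 rad, less where a joint would pass 70% of its speed; a pose out of reach is approached as far as the arm can. jaw is the finger opening in m, set as the call begins (left out keeps the last). The fingers move at their own pace and stop on an object; clamp_n is the grip in N (left out, the last holds). Time passes only in rows, so rows that do not move let the fingers close. The tool returns the time, the measured TCP pose, the force, the opening and the grip force at its end. only (a regular expression) keeps the lines of the reply that match it, lines (a string "A,B") keeps lines A to B, and quiet returns only ok. A shift or turn number past 1, either way, is cut back to 1. Input that does not fit is refused with a message, and nothing moves.
- probe_bus.get_obs(): the state, without advancing time (a new reading comes with each control period).
- vision.camera(name): name is "side" or "top" or "wrist"; returns a dict with "img" (384x512x3 uint8, red, green, blue), "fx", "fy", "cx", "cy" (pixels), "k1" (the pictures are not rectified: a ray, as slopes to the right and down, at radius r is drawn at 1 + k1 r^2 times it, then the intrinsics apply), "xyz" and "attitude" of the camera in the world. Camera axes: x right, y down, z forward; pixel columns grow to the right and rows downward; lengths in m; the calibration is good to about 2 mm. A picture is of the moment at which its call begins. There is no depth.
- robot.hand_in(): hands the job in; it is judged then, once.
The state is a dict: "time": time; "q": joint angles; "joint_velocities": joint speeds; "joint_torque": joint torques, N m; "position": TCP position; "tool_rot": TCP orientation; "ft_force": force on the tool from outside, world axes, zero at the start; "moment": the same for the moment, N m; "grip_width": finger opening in m; "grip_force": force on a finger pad.
Only numpy, scipy, OpenCV 4.12 (cv2) and the standard library are available. Lean on these libraries where they do the work, as an engineer would, in place of code of your own. Each camera call takes 0.05 s, during which the arm holds its last target. There are 200 camera calls.

### The job

A colleague is about to change the lap disc of the grinding machine, so open its guard and hold it for them: push the black lock knob down and, still pushing, turn it a quarter turn clockwise (seen from above) so that its red latch arm swings clear of the guard, and let go of the knob. Then lift the guard by its black bar handle and hold it steady open at 60 degrees, at the red mark of the arc beside the hinge; it falls shut if let go, so finish still holding it by the handle. Leave the blue-capped jar, the tub of chips and the screwdriver where they are.

Things in the scene. Friction and masses are not known exactly. Their poses are not given: they have to be found in the camera images.
- machine: Fixed grey lapping machine, housing 300 (x) by 420 (y) by 100 mm high, round copper lap disc on its deck under the guard. Origin on the work surface; the housing runs x -150..150, y -200..220 mm from it. Its x axis points away from the robot to the hinge side, y left, z up; turned up to 0.3 rad about vertical. Lock knob axis at x -60, y -165 mm.
- lock_grip (a point): Grip point on the lock knob: on its vertical axis, 146.5 mm above the work surface when up, 14 mm below the knob's top. The knob is a black upright bar 16 mm thick, 44 mm long, 36 mm tall on a disc 42 mm wide, 8 mm thick, over a steel can. At lock_turn 0 the bar lies along the machine's y axis (pinch it along the machine's x).
- latch_tip (a point): Tip of the red latch arm of the lock knob, at its underside. The arm is 12 mm wide and 7 mm thick, sits at the knob's foot and turns with it; the tip is 66 mm from the knob's axis. At lock_turn 0 it points along the machine's +y, over the guard's side edge; at a quarter turn along +x, clear of it.
- lock_push (a joint): How far the lock knob is pushed down, 0 (up, sprung) to 0.008 m (bottomed). The spring takes about 5 N at the start, 9 N at the bottom. A key inside resists turning beyond about 0.05 rad unless the knob is pushed 5 mm or more (7 to 8 mm to be sure; twisting hard without the push forces the key, which is wrong); keep pushing until 1 rad or more is turned. Springs up when let go.
- lock_turn (a joint): Turn of the lock knob, clockwise seen from above: 0 = locked (latch arm over the guard), 1.57 rad = a quarter turn, stop at 1.6. The latch arm is clear of the guard from about 1.0 rad. It stays where it is left (friction 0.04 Nm).
- guard_hinge (a point): Middle of the guard's hinge line at the underside of the guard, 103 mm above the work surface, at x +120, y 0 in the machine's frame. The hinge line is parallel to the machine's y axis.
- guard (a joint): Opening angle of the guard: 0 = shut, level; grows as its robot-side edge lifts; 60 degrees = 1.047 rad; stop at 1.4. Clear panel 220 mm (hinge to robot-side edge) by 230 by 7 mm, yellow frame, 0.4 to 0.6 kg; it falls shut from any angle. Locked, it lifts at most about 0.05 rad. A steel arc beside the hinge (75 mm radius, machine y +122 mm) has a red mark at 60 degrees.
- guard_handle (a point): Black round bar, 12 mm thick, 116 mm long along the machine's y axis, on two steel posts 108 mm apart. Origin at the bar's middle. Guard shut: 190 mm from the hinge line towards the robot, 49 mm above it, 152 mm above the work surface, 42 mm above the guard's top face. The bar can turn between pinching pads, so a pinch from straight above can stay upright up to 60 degrees.
- paste_jar: Loose white jar with blue cap, 42 mm diameter, 45 mm tall, standing on the machine's deck to the left of the guard. Origin under its middle. Leave it alone.
- chip_tub: Loose white tub 120 by 100 by 55 mm full of dark stone chips, on the bench to the right of the machine. Origin under its middle. Leave it alone.
- screwdriver: Loose screwdriver with an orange handle about 200 mm long, lying on the bench to the left of the machine. Leave it alone.

How it is judged:
On the way, in this order (a step that is already met when the one before it is completed fails the run):
1. the lock knob is pushed down and turned past its key, the guard still shut (value of joint lock_push above 0.004 m and value of joint lock_turn above 0.3 rad and value of joint guard below 0.12 rad), for 0.02 s.
2. the knob is turned to release and let go, the guard still shut (value of joint lock_turn above 1.2 rad and value of joint guard below 0.12 rad and value of joint lock_push below 0.002 m and contact force between the fingers and lock_push below 0.1 N), for 0.1 s.
3. the guard is lifted by its handle (value of joint guard above 0.5 rad and contact force between the fingers and guard above 0.5 N and distance between the grasp point and guard_handle below 0.08 m), for 0.1 s.
At the end, for the whole second after the job is handed in: The guard stands still at 60 degrees (within 6 degrees), held by the fingers at its handle (gripper within 80 mm of its middle) with more than 0.5 N and propped by nothing else, and the lock knob is still turned to release (more than 1.2 rad) (value of joint guard between 0.942 and 1.152 rad and velocity of joint guard between -0.05 and 0.05 rad/s and contact force between the fingers and guard above 0.5 N and distance between the grasp point and guard_handle below 0.08 m and value of joint lock_turn above 1.2 rad and contact force between guard and paste_jar below 0.1 N and contact force between guard and chip_tub below 0.1 N and contact force between guard and screwdriver below 0.1 N); the arm keeps its last pose, push and grip.
It fails at once if the jar is moved by more than 25 mm (distance of paste_jar from where it was at the start of the episode above 0.025 m).
It fails at once if the tub of chips is moved by more than 25 mm (distance of chip_tub from where it was at the start of the episode above 0.025 m).
It fails at once if the screwdriver is moved by more than 25 mm (distance of screwdriver from where it was at the start of the episode above 0.025 m).
It also fails if it takes over 58 s, if anything falls off the work surface, if the arm or the gripper's body presses on something with over 40 N, if the wrist force passes 120 N, or if a joint passes its speed limit or range.

## Working session

There is one attempt and no reset: what is moved stays moved. The work goes in short steps, Python scripts to look and compute and a tool call to move; the robot and the scene stay as the last step left them, time stands still between calls to the robot, and variables do not carry over. Pictures are saved under pics/ and viewed, at most 10 in all, crops included, and the job is handed in when it is done.

```bash
ls; mkdir -p pics; python3 - <<'E'
from rig import robot, vision, probe_bus
import cv2,json
o=probe_bus.get_obs();print(o, robot.grip_depth)
for n in("top","side"):
    c=vision.camera(n);cv2.imwrite(f"pics/{n}0.png",cv2.cvtColor(c["img"],cv2.COLOR_RGB2BGR))
    print(n,{k:c[k] for k in c if k!="img"})
E
```

```text
pics
rig.py
{'time': 0.0, 'q': array([ 9.79474429e-01,  5.28499870e-01,  1.43390871e+00, -5.11209068e-05,
        1.18135393e+00, -1.78550764e-01]), 'joint_velocities': array([ 0.00093246, -0.00042301,  0.00134333, -0.00141969,  0.00098268,
       -0.00096032]), 'joint_torque': array([-1.05280436e-03, -4.40046859e+01, -1.76584375e+01,  6.31910353e-02,
        5.82615752e-02, -1.63862578e-04]), 'position': array([0.2503209 , 0.57188621, 0.22154887]), 'tool_rot': array([ 2.04913874e-01,  9.78779406e-01, -1.01440705e-03, -3.85482733e-04]), 'ft_force': array([ 0.116798  ,  0.07957684, -0.1415461 ]), 'moment': array([ 0.02929234, -0.01735558, -0.061362  ]), 'grip_force': 0.0, 'grip_width': 0.08721288289595891} 0.0187
top {'fx': 410.16714502088377, 'fy': 410.16714502088377, 'cx': 254.56277523618314, 'cy': 195.24899715793217, 'k1': -0.10886884636723357, 'xyz': array([0.29995976, 0.05262906, 1.70118823]), 'attitude': array([-0.70316747,  0.70630415, -0.05965433,  0.05595813])}
side {'fx': 492.7375538486628, 'fy': 492.7375538486628, 'cx': 257.50313095229285, 'cy': 197.15397029584017, 'k1': -0.21494412784007946, 'xyz': array([0.41792457, 1.25082955, 1.10173995]), 'attitude': array([-0.06761602,  0.90494416, -0.41960607,  0.0208539 ])}
```

```bash
python3 - <<'E'
import cv2
a=cv2.imread("pics/top0.png");cv2.imwrite("pics/top0b.png",cv2.resize(a,(768,576),interpolation=cv2.INTER_CUBIC))
E
```

```text
(no output)
```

View pics/top0b.png

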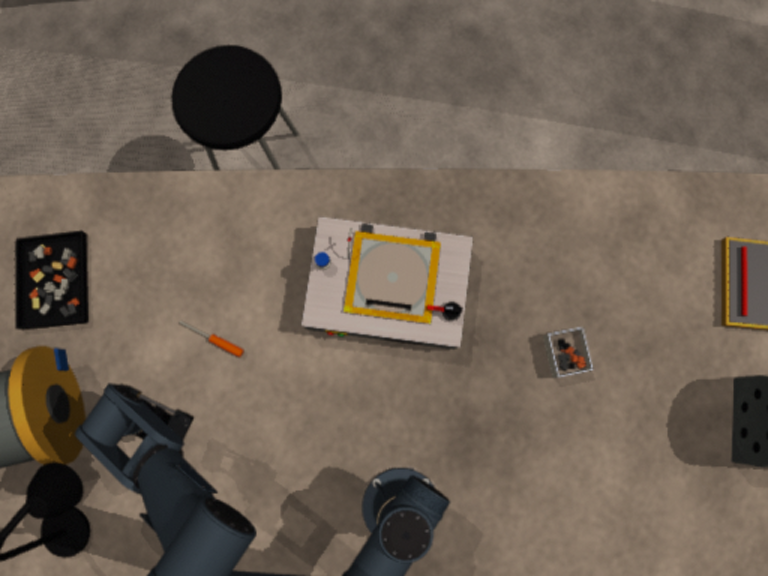

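View pics/side0.png

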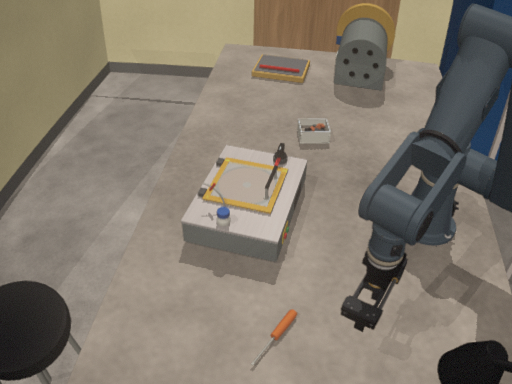

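The top view (1.5x) shows the machine at about (390,282), the knob at (453,311), the handle from (367,302) to (411,307), the jar at (322,260), the tub at (570,353) and the screwdriver at (215,340). I'll enlarge both views for pose fitting.

```bash
python3 - <<'E'
import cv2
a=cv2.imread("pics/top0.png")[135:241,190:326];cv2.imwrite("pics/topc.png",cv2.resize(a,None,fx=5.5,fy=5.5,interpolation=cv2.INTER_CUBIC))
a=cv2.imread("pics/side0.png")[135:260,180:315];cv2.imwrite("pics/sidec.png",cv2.resize(a,None,fx=4.5,fy=4.5,interpolation=cv2.INTER_CUBIC))
E
```

```text
(no output)
```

View pics/topc.png

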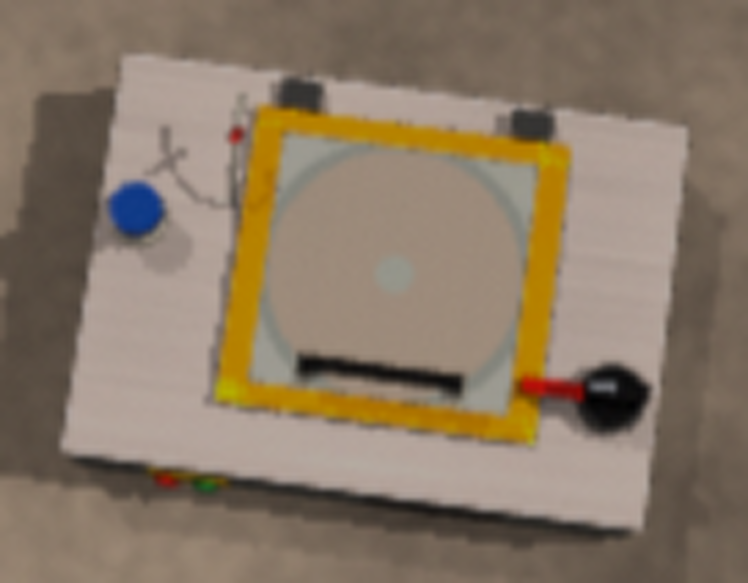

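View pics/sidec.png

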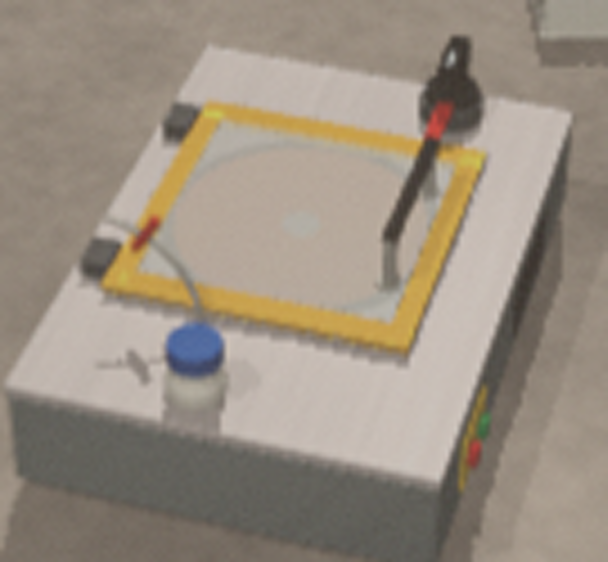

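The top crop shows the housing corners at (120,54), (688,127), (642,530) and (62,455), and the handle from (298,363) to (462,383). The side crop shows the housing corners at (208,45), (573,113), (438,483) and (10,386). Next I fit the machine pose.

```bash
cat > fit.py <<'E'
import numpy as np, cv2
from scipy.optimize import least_squares
from scipy.spatial.transform import Rotation as R
C={'top':dict(f=410.167,c=(254.563,195.249),k=-0.10887,p=[0.29995976,0.05262906,1.70118823],q=[-0.70316747,0.70630415,-0.05965433,0.05595813]),
'side':dict(f=492.7376,c=(257.503,197.154),k=-0.21494,p=[0.41792457,1.25082955,1.10173995],q=[-0.06761602,0.90494416,-0.41960607,0.0208539])}
def proj(n,P):
    c=C[n];X=R.from_quat(c['q']).inv().apply(np.atleast_2d(P)-c['p']);s=X[:,:2]/X[:,2:]
    return s*(1+c['k']*(s**2).sum(1,keepdims=True))*c['f']+c['c']
hous=[(.15,.22,.1),(.15,-.2,.1),(-.15,-.2,.1),(-.15,.22,.1)]
gu=[(.12,.115,.11),(.12,-.115,.11),(-.1,-.115,.11),(-.1,.115,.11)]
hd=[(-.07,.058,.156),(-.07,-.058,.156)]
T=np.array(hous+gu+hd); Tp=np.array([(120,54),(688,127),(642,530),(62,455),(258,106),(570,148),(534,441),(216,400),(298,363),(462,383)])
S=np.array(hous+gu); Sp=np.array([(10,386),(208,45),(573,113),(438,483),(103,287),(208,103),(485,153),(407,350)])
tp=(Tp+.5)/5.5-.5+[190,135]; sp=(Sp+.5)/4.5-.5+[180,135]
def w(v,P): return R.from_euler('z',v[2]).apply(P)+[v[0],v[1],0]
if __name__=="__main__":
    f=lambda v:np.r_[proj('top',w(v,T))-tp,proj('side',w(v,S))-sp].ravel()
    r=least_squares(f,[.6,0,-.1],loss='soft_l1');v=r.x;print(v);print(f(v).reshape(-1,2).round(1).tolist())
    for nm,q in dict(knob=(-.06,-.165,.1465),handle=(-.07,0,.152),hinge=(.12,0,.103)).items():print(nm,w(v,[q]).round(4))
    from rig import robot, vision, probe_bus
    o=probe_bus.get_obs();print(R.from_quat(o['tool_rot']).as_matrix().round(4))
E
python3 fit.py
```

```text
[ 0.59750944  0.02083733 -0.13543806]
[[-0.3, -0.5], [-0.5, -0.5], [-0.3, 0.0], [-1.0, -0.3], [-0.9, -0.2], [-0.6, -0.5], [-0.5, 0.5], [-1.0, 0.3], [-0.7, -0.3], [-0.3, -0.0], [-1.0, -0.9], [-0.1, -1.0], [0.4, -1.6], [1.4, -1.4], [-0.1, -1.3], [0.2, -1.6], [0.7, -1.4], [0.8, -1.4]]
knob [[ 0.5158 -0.1346  0.1465]]
handle [[0.5282 0.0303 0.152 ]]
hinge [[0.7164 0.0046 0.103 ]]
[[-9.160e-01  4.012e-01 -1.100e-03]
 [ 4.012e-01  9.160e-01 -1.600e-03]
 [ 3.000e-04 -1.900e-03 -1.000e+00]]
```

Careful with the scale: shifts go in shares of 0.4 m and turns go in shares of pi/2 rad. That gives: -0.0045 m is -0.0113, 0.1175 rad is 0.0748.

Emit:
{"op": "jog_arm", "data": {"increments": [[[0,0,-0.0113,0.0748],[0,0,-0.0113,0.0748],[0,0,-0.0113,0.0748],[0,0,-0.0113,0.0748],[0,0,-0.0113,0.0748],[0,0,-0.0113,0.0748],[0,0,-0.0113,0.0748],[0,0,-0.0113,0.0748],[0,0,-0.0113,0.0748],[0,0,-0.0113,0.0748],[0,0,-0.0113,0.0748]]], "jaw": 0.06}}

```text
time: 1.02
position: [0.2504, 0.5721, 0.2716]
tool_rot: [0.755, 0.656, -0.001, 0.0]
ft_force: [0.6, -0.3, -0.7]
grip_width: 0.06
grip_force: 0.0
```

Emit:
{"op": "jog_arm", "data": {"increments": [[[-0.083,0.0448,0,0],[-0.083,0.0448,0,0],[-0.083,0.0448,0,0],[-0.083,0.0448,0,0],[-0.083,0.0448,0,0],[-0.083,0.0448,0,0],[-0.083,0.0448,0,0],[-0.083,0.0448,0,0],[-0.083,0.0448,0,0],[-0.083,0.0448,0,0],[-0.083,0.0448,0,0],[-0.083,0.0448,0,0],[-0.083,0.0448,0,0],[-0.083,0.0448,0,0],[-0.083,0.0448,0,0],[-0.083,0.0448,0,0],[-0.083,0.0448,0,0],[-0.083,0.0448,0,0],[0,0,0,0],[0,0,0,0]]]}}

```text
time: 2.68
position: [0.4902, -0.0647, 0.2715]
tool_rot: [0.754, 0.657, -0.0, -0.0]
ft_force: [-0.7, 0.2, 0.3]
grip_width: 0.0599
grip_force: 0.0
```

```bash
python3 - <<'E'
from rig import robot, vision, probe_bus
import cv2
from scipy.spatial.transform import Rotation as R
c=vision.camera("wrist");cv2.imwrite("pics/w1.png",cv2.resize(cv2.cvtColor(c["img"],cv2.COLOR_RGB2BGR),(768,576)))
print({k:c[k] for k in c if k!="img"})
o=probe_bus.get_obs();print(o['q'].round(3),R.from_quat(o['tool_rot']).as_matrix().round(4))
E
```

```text
{'fx': 309.78191826046464, 'fy': 309.78191826046464, 'cx': 255.81572744315977, 'cy': 189.06718005078264, 'k1': -0.029164056327331024, 'xyz': array([0.50207192, 0.01775051, 0.43432455]), 'attitude': array([ 0.98586806, -0.06865536, -0.01099468,  0.15241303])}
[-0.356  0.289  1.692  0.     1.163 -0.219] [[ 1.360e-01  9.907e-01 -1.800e-03]
 [ 9.907e-01 -1.360e-01  1.200e-03]
 [ 9.000e-04 -1.900e-03 -1.000e+00]]
```

View pics/w1.png

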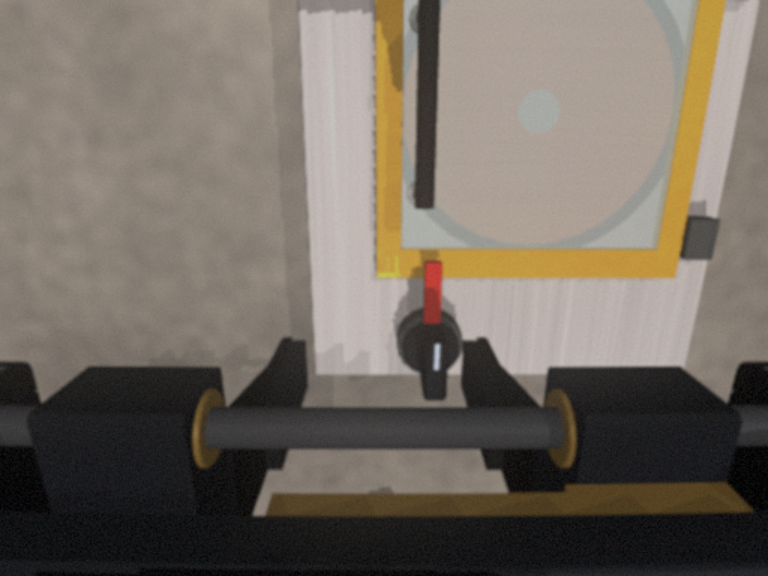

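The wrist view (1.5x) shows the knob disc centred near (429,340), the red arm along u=432, the handle's right end at (425,207), the guard corners at (376,278) and (676,277), and the housing corners at (315,375) and (686,373). I'll refine the pose with these.

```bash
python3 - <<'E'
from fit import *
C['wrist']=dict(f=309.782,c=(255.816,189.067),k=-.02916,p=[0.50207192,0.01775051,0.43432455],q=[0.98586806,-0.06865536,-0.01099468,0.15241303])
W=np.array([(-.06,-.165,.1245),(-.07,-.058,.152),(-.1,-.115,.11),(.12,-.115,.11),(-.15,-.2,.1),(.15,-.2,.1),(-.06,-.187,.1605)])
wp=(np.array([(429,340.5),(425,208),(376,278),(676,277),(315,375),(686,373),(435,398)])+.5)/1.5-.5
f=lambda v:(proj('wrist',w(v,W))-wp).ravel()
r=least_squares(f,[.6,0,-.1],loss='soft_l1');v=r.x;print(v);print(f(v).reshape(-1,2).round(1).tolist())
for nm,q in dict(knob=(-.06,-.165,.1465),handle=(-.07,0,.152),hinge=(.12,0,.103)).items():print(nm,w(v,[q]).round(4))
E
```

```text
[ 0.59775949  0.02224745 -0.13765207]
[[1.5, 5.0], [-0.5, -0.9], [0.3, -0.7], [-0.5, -0.3], [0.2, -0.4], [-1.2, -0.0], [0.3, 1.9]]
knob [[ 0.5157 -0.133   0.1465]]
handle [[0.5284 0.0319 0.152 ]]
hinge [[0.7166 0.0058 0.103 ]]
```

Converted, -0.0324 m is -0.081, -0.0323 m is -0.0808.

Emit:
{"op": "jog_arm", "data": {"increments": [[[-0.081,0.0433,0,0],[-0.0808,0.0433,0,0],[0,0,0.075,0],[0,0,0.075,0],[0,0,0.075,0],[0,0,0.075,0],[0,0,0.05,0],[0,0,0.0075,0],[0,0,0,0],[0,0,0,0],[0,0,0,0]]], "jaw": 0.045}}

```text
time: 3.65
position: [0.5165, -0.1315, 0.1305]
tool_rot: [0.753, 0.658, 0.001, 0.001]
ft_force: [0.2, 0.2, -0.5]
grip_width: 0.0452
grip_force: 0.0
```

```bash
python3 - <<'E'
from rig import robot, vision, probe_bus
import cv2
c=vision.camera("wrist");cv2.imwrite("pics/w2.png",cv2.resize(cv2.cvtColor(c["img"],cv2.COLOR_RGB2BGR),(768,576)))
E
```

```text
(no output)
```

View pics/w2.png

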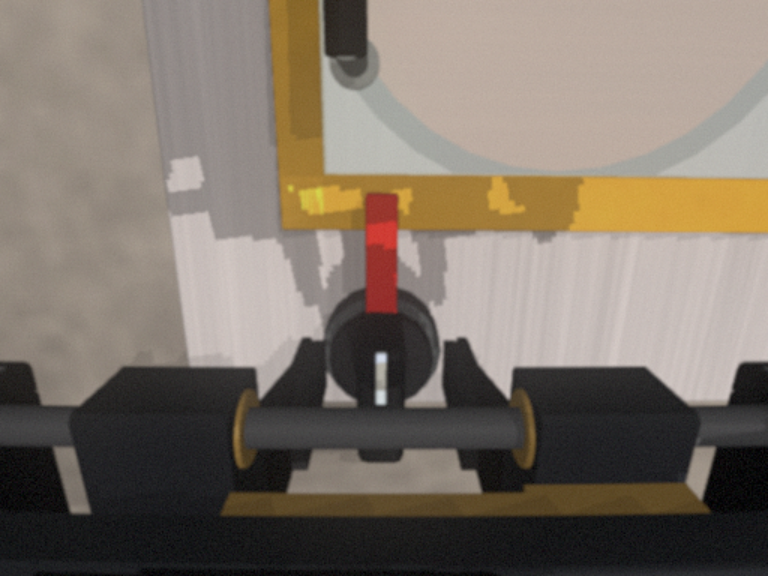

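The fingers straddle the bar: bar centre at u=380, finger midpoint at u=384. The arm tip is at v=193 and the bar's outer end at v=460. I'll check the offset along the bar.

```bash
python3 - <<'E'
from fit import *
from rig import robot, vision, probe_bus
c=vision.camera("wrist");o=probe_bus.get_obs()
C['wrist']=dict(f=c['fx'],c=(c['cx'],c['cy']),k=c['k1'],p=c['xyz'],q=c['attitude'])
print(o['position'],o['q'].round(3))
tgt=(np.array([(380,460),(381,193),(380,230)])+.5)/1.5-.5
ax=np.array([.991,-.137]);
for p,z in zip(tgt,(.1605,.1185,.11)):
    r=least_squares(lambda s:proj('wrist',[[s[0],s[1],z]])[0]-p,[.52,-.13]).x
    d=r-o['position'][:2]; print('machine-frame dx,dy from TCP',(d@[.9906,-.137]).round(4),(d@[.137,.9906]).round(4),z)
E
```

```text
[ 0.51639357 -0.13178811  0.13052298] [-0.46   0.536  1.753  0.     0.85  -0.326]
machine-frame dx,dy from TCP -0.0011 -0.022 0.1605
machine-frame dx,dy from TCP -0.0009 0.0635 0.1185
machine-frame dx,dy from TCP -0.0013 0.0479 0.11
```

Converted, -0.0015 m is -0.0038, -0.001 m is -0.0025.

Emit:
{"op": "jog_arm", "data": {"increments": [[[-0.0038,-0.0025,0.0025,0],[0,0,0,0],[0,0,0,0],[0,0,0,0],[0,0,0,0],[0,0,0,0],[0,0,0,0],[0,0,0,0]]], "jaw": 0, "clamp_n": 40}}

```text
time: 4.42
position: [0.5149, -0.1332, 0.1281]
tool_rot: [0.753, 0.658, 0.0, 0.001]
ft_force: [2.7, -0.7, -0.8]
grip_width: 0.0157
grip_force: 40.0
```

Emit:
{"op": "jog_arm", "data": {"increments": [[[0,0,0.005,0],[0,0,0.005,0],[0,0,0.005,0],[0,0,0.005,0],[0,0,0,0],[0,0,0,0]]]}}

```text
time: 4.92
position: [0.515, -0.1332, 0.121]
tool_rot: [0.753, 0.658, 0.0, 0.001]
ft_force: [-0.1, 1.5, 7.3]
grip_width: 0.0157
grip_force: 40.0
```

Converted, 0.001 m is 0.0025, 0.08 rad is 0.0509.

Emit:
{"op": "jog_arm", "data": {"increments": [[[0,0,0.0025,0],[0,0,0,0.0382],[0,0,0,0.0509],[0,0,0,0.0509],[0,0,0,0]]]}}

```text
time: 5.33
position: [0.515, -0.1332, 0.1202]
tool_rot: [0.821, 0.57, 0.001, 0.001]
ft_force: [-0.1, 1.2, 8.3]
grip_width: 0.0154
grip_force: 40.0
```

Emit:
{"op": "jog_arm", "data": {"increments": [[[0,0,0,0.0637],[0,0,0,0.0637],[0,0,0,0.0637],[0,0,0,0.0637],[0,0,0,0.0637],[0,0,0,0.0637],[0,0,0,0.0637],[0,0,0,0.0637],[0,0,0,0.0637],[0,0,0,0.0637],[0,0,0,0.0637],[0,0,0,0.0637],[0,0,0,0.0637],[0,0,0,0],[0,0,0,0]]]}}

```text
time: 6.58
position: [0.515, -0.1332, 0.1202]
tool_rot: [0.999, -0.042, 0.001, 0.0]
ft_force: [-0.1, 0.4, 8.4]
grip_width: 0.0157
grip_force: 40.0
```

```bash
python3 -c "
from rig import robot, vision, probe_bus
o=probe_bus.get_obs();print(o['moment'],o['q'])"
```

```text
[ 0.18035635  0.1549214  -0.05116049] [-4.63467030e-01  5.52360026e-01  1.76199570e+00  2.37309511e-04
  8.25237122e-01  1.19107380e+00]
```

Converted, -0.004 m is -0.01.

Emit:
{"op": "jog_arm", "data": {"increments": [[[0,0,-0.01,0],[0,0,-0.01,0],[0,0,0,0],[0,0,0,0]]]}}

```text
time: 6.92
position: [0.515, -0.1332, 0.1276]
tool_rot: [0.999, -0.042, 0.001, 0.0]
ft_force: [1.3, 0.2, 4.7]
grip_width: 0.016
grip_force: 40.0
```

Emit:
{"op": "jog_arm", "data": {"increments": [[[0,0,0,0],[0,0,0,0],[0,0,0,0],[0,0,0,0],[0,0,0,0]]], "jaw": 0.045}}

```text
time: 7.33
position: [0.5139, -0.1329, 0.1268]
tool_rot: [0.999, -0.042, -0.0, -0.0]
ft_force: [-0.1, -0.5, 1.8]
grip_width: 0.0403
grip_force: 1.0
```

Emit:
{"op": "jog_arm", "data": {"increments": [[[0,0,-0.05,0],[0,0,-0.075,0],[0,0,-0.075,0],[0,0,-0.075,0],[0,0,-0.05,0],[0,0,0,0],[0,0,0,0]]]}}

```text
time: 7.92
position: [0.5142, -0.133, 0.2574]
tool_rot: [0.999, -0.042, 0.0, 0.0]
ft_force: [-0.0, 0.1, -0.6]
grip_width: 0.0448
grip_force: 0.0
```

```bash
python3 - <<'E'
from rig import robot, vision, probe_bus
import cv2
c=vision.camera("wrist");cv2.imwrite("pics/w3.png",cv2.resize(cv2.cvtColor(c["img"],cv2.COLOR_RGB2BGR),(768,576)))
E
```

```text
(no output)
```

View pics/w3.png

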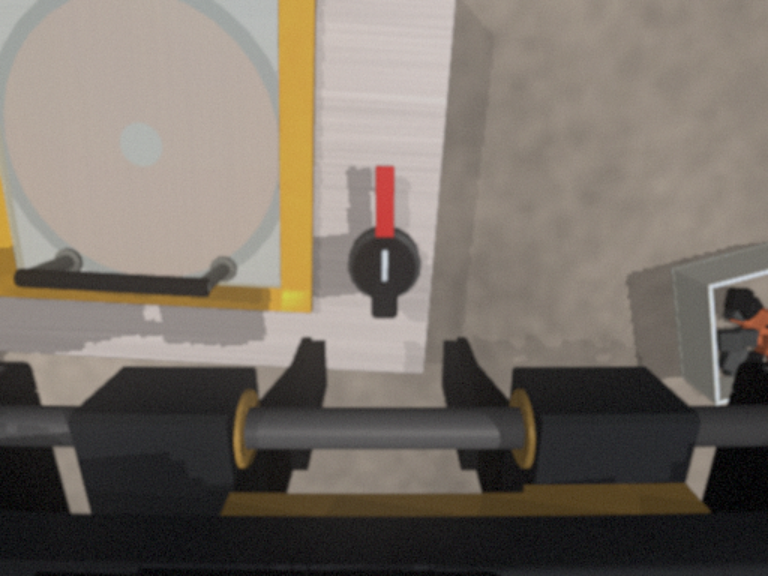

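The wrist view shows the red arm at (385,200), parallel to the guard's side and clear of it, with the guard shut. I'll turn back and move over the handle.

Converted, 0.033 m is 0.0825, 0.0329 m is 0.0823, -0.117 rad is -0.0745.

Emit:
{"op": "jog_arm", "data": {"increments": [[[0,0,0,-0.0745],[0,0,0,-0.0745],[0,0,0,-0.0745],[0,0,0,-0.0745],[0,0,0,-0.0745],[0,0,0,-0.0745],[0,0,0,-0.0745],[0,0,0,-0.0745],[0,0,0,-0.0745],[0,0,0,-0.0745],[0,0,0,-0.0745],[0,0,0,-0.0745],[0,0,0,-0.0745],[0.0823,-0.0043,0,0],[0.0823,-0.0043,0,0],[0.0823,-0.0043,0,0],[0.0823,-0.0043,0,0],[0.0825,-0.0043,0,0],[0,0,0,0],[0,0,0,0]]], "jaw": 0.05}}

```text
time: 9.63
position: [0.5262, 0.0329, 0.2549]
tool_rot: [0.751, 0.66, -0.002, -0.002]
ft_force: [0.2, -0.7, 0.6]
grip_width: 0.0499
grip_force: 0.0
```

```bash
python3 - <<'E'
from fit import *
from rig import robot, vision, probe_bus
c=vision.camera("wrist");o=probe_bus.get_obs()
cv2.imwrite("pics/w4.png",cv2.resize(cv2.cvtColor(c["img"],cv2.COLOR_RGB2BGR),(768,576)))
C['wrist']=dict(f=c['fx'],c=(c['cx'],c['cy']),k=c['k1'],p=c['xyz'],q=c['attitude'])
print(o['position'],o['q'].round(3),R.from_quat(o['tool_rot']).as_matrix().round(4).tolist())
print('predicted handle ends px', (proj('wrist',w([.5977,.0215,-.1365],[(-.07,.058,.152),(-.07,-.058,.152)]))+.5)*1.5-.5)
E
```

```text
[0.52658164 0.03167422 0.25519984] [-1.510e-01  3.580e-01  1.634e+00 -1.000e-03  1.154e+00 -2.000e-02] [[0.1313, 0.9913, -0.004], [0.9913, -0.1313, -0.0001], [-0.0006, -0.004, -1.0]]
predicted handle ends px [[389.23886302 186.77932091]
 [387.54775427 371.36532661]]
```

View pics/w4.png

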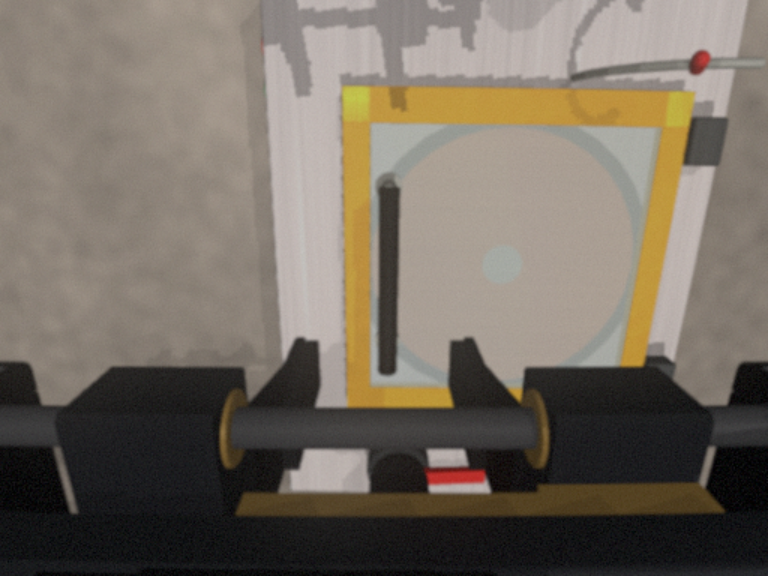

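The handle spans (389,184) to (387,374), matching the prediction of (389,187) to (388,371). Next: descend and grip.

Converted, 0.03 m is 0.075, 0.025 m is 0.0625.

Emit:
{"op": "jog_arm", "data": {"increments": [[[0,0.0038,0.075,0],[0,0,0.075,0],[0,0,0.075,0],[0,0,0.0625,0],[0,0,0.0175,0],[0,0,0,0],[0,0,0,0]]]}}

```text
time: 10.27
position: [0.5295, 0.03, 0.1351]
tool_rot: [0.753, 0.658, -0.0, -0.0]
ft_force: [-0.1, -0.4, 0.4]
grip_width: 0.0499
grip_force: 0.0
```

Emit:
{"op": "jog_arm", "data": {"increments": [[[0,0,0,0],[0,0,0,0],[0,0,0,0],[0,0,0,0],[0,0,0,0],[0,0,0,0],[0,0,0,0],[0,0,0,0]]], "jaw": 0, "clamp_n": 25}}

```text
time: 10.93
position: [0.5279, 0.0313, 0.1351]
tool_rot: [0.753, 0.658, -0.001, -0.001]
ft_force: [-3.1, 0.3, 4.9]
grip_width: 0.0115
grip_force: 25.0
```

```bash
python3 - <<'E'
import numpy as np
from rig import robot, vision, probe_bus
o=probe_bus.get_obs();print(o['position'],o['ft_force'],o['moment'])
a=.2524+np.linspace(0,1.047,21);r=.1962
print(np.c_[np.diff(-r*np.cos(a)),-np.diff(r*np.sin(a))].round(4).tolist())
E
```

```text
[0.52786191 0.03131928 0.13514977] [-3.13402152  0.31849573  4.87267674] [-0.05043395  0.65978192 -0.02288392]
[[0.0028, -0.0099], [0.0033, -0.0097], [0.0038, -0.0095], [0.0043, -0.0093], [0.0048, -0.0091], [0.0053, -0.0088], [0.0057, -0.0085], [0.0062, -0.0082], [0.0066, -0.0079], [0.007, -0.0075], [0.0074, -0.0071], [0.0077, -0.0067], [0.0081, -0.0063], [0.0084, -0.0059], [0.0087, -0.0054], [0.009, -0.005], [0.0092, -0.0045], [0.0095, -0.004], [0.0096, -0.0035], [0.0098, -0.003]]
```

Converted, -0.0099 m is -0.0248, -0.0097 m is -0.0243.

Emit:
{"op": "jog_arm", "data": {"increments": [[[0,0.007,-0.0248,0],[0,0.0083,-0.0243,0],[0,0.0095,-0.0238,0],[0,0.0108,-0.0233,0],[0,0.012,-0.0228,0],[0,0.0133,-0.022,0],[0,0,0,0],[0,0,0,0]]]}}

```text
time: 11.6
position: [0.5505, 0.0282, 0.1906]
tool_rot: [0.753, 0.658, -0.002, -0.002]
ft_force: [-5.0, -0.7, 0.1]
grip_width: 0.0108
grip_force: 25.0
```

```bash
python3 -c "
from rig import robot, vision, probe_bus
o=probe_bus.get_obs();print(o['moment'])"
```

```text
[-0.05640869  0.89429194 -0.03397518]
```

Converted, 0.0098 m is 0.0245, 0.0096 m is 0.024.

Emit:
{"op": "jog_arm", "data": {"increments": [[[0,0.0143,-0.0213,0],[0,0.0155,-0.0205,0],[0,0.0165,-0.0198,0],[0,0.0175,-0.0188,0],[0,0.0185,-0.0178,0],[0,0.0193,-0.0168,0],[0,0.0203,-0.0158,0],[0,0.021,-0.0148,0],[0,0.0218,-0.0135,0],[0,0.0225,-0.0125,0],[0,0.023,-0.0113,0],[0,0.0238,-0.01,0],[0,0.024,-0.0088,0],[0,0.0245,-0.0075,0],[0,0,0,0],[0,0,0,0],[0,0,0,0],[0,0,0,0]]]}}

```text
time: 13.1
position: [0.6651, 0.0121, 0.2763]
tool_rot: [0.753, 0.658, -0.0, 0.001]
ft_force: [-4.2, -0.7, 6.6]
grip_width: 0.011
grip_force: 25.0
```

```bash
python3 - <<'E'
from rig import robot, vision, probe_bus
import cv2, numpy as np
o=probe_bus.get_obs();print(o['moment'],o['position'],o['joint_velocities'].round(4))
g=o['position']+[0,0,robot.grip_depth];d=g-[.7165,.0052,.103];h=d[0]*.9906-d[1]*.137
print(np.arctan2(d[2],-h)-.2524,np.hypot(h,d[2]))
c=vision.camera("side");cv2.imwrite("pics/s2.png",cv2.resize(cv2.cvtColor(c["img"],cv2.COLOR_RGB2BGR)[60:260,170:400],None,fx=3.4,fy=3,interpolation=cv2.INTER_CUBIC))
E
```

```text
[-0.27007703  0.71592913 -0.0208909 ] [0.66512156 0.01213274 0.27631163] [ 0.0007 -0.0014  0.0023  0.0009 -0.0012  0.0019]
1.0546741737092138 0.1988879066561491
```

View pics/s2.png

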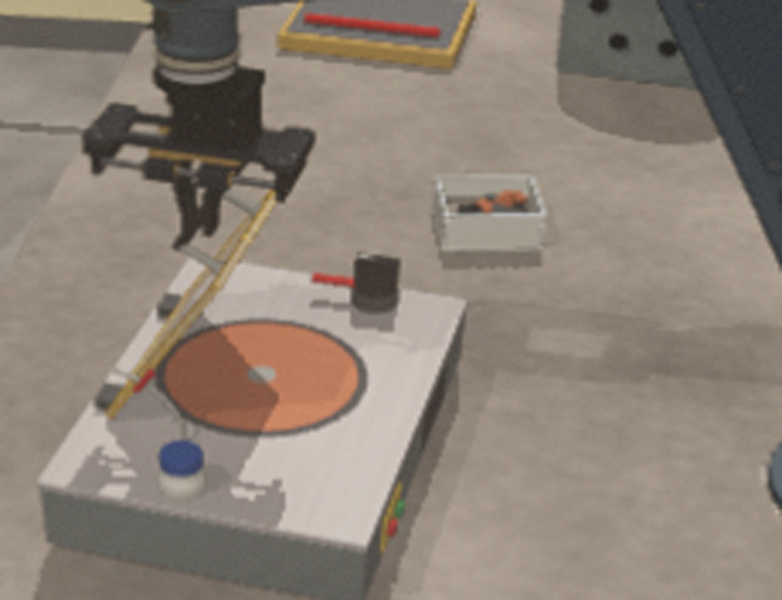

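The guard's edge lines up with the red mark at about (145,380), the bar is between the pads, and the jar and tub are untouched. I'll let it settle, then hand in.

Emit:
{"op": "jog_arm", "data": {"increments": [[[0,0,0,0],[0,0,0,0],[0,0,0,0],[0,0,0,0],[0,0,0,0],[0,0,0,0]]]}}

```text
time: 13.65
position: [0.665, 0.0121, 0.2763]
tool_rot: [0.753, 0.658, -0.0, 0.001]
ft_force: [-4.1, -0.7, 6.5]
grip_width: 0.0112
grip_force: 25.0
```

```bash
python3 -c "
from rig import robot, vision, probe_bus
print(robot.hand_in())"
```

```text
the job is handed in; nothing more can be done
None
```

I released the lock knob and lifted the guard by its handle; it was held at about 60° (about 1.05 rad by my estimate) when I handed the job in at 13.65 s, but no verdict came back.

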